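# Air the rice warmer and set it back to keep-warm

## Task

Air the rice warmer: press its orange lever down until the lid stands wide open, keep it open for about two seconds, then ease the lever back up so that the lid comes down gently and shuts without slamming. After it is shut, press the green button to set it to keep-warm and move clear. Work the lid only through the lever, leave the red button alone, and do not lift or shift the switch boxes or anything else on the table.

Things in the scene. Friction and masses are not known exactly. Their poses are not given: they have to be found in the camera images.
- warmer: the rice warmer: black box, 260 x 260 mm, 214 mm high with its lid shut, fixed to the table. Origin: centre of its underside, z up. Its own -x is the front, where the lever sticks out; the lid's hinge runs along its +x top edge.
- lever_pad (a point): centre of the top face of the orange press pad at the lever's outer end. Pad 42 mm wide (along the warmer's y) and 38 mm along the lever, 14 mm thick. With the lever up it is about 105 mm out from the warmer's front face and about 155 mm above the table; pressed fully it sinks nearly straight down by about 62 mm (it moves less than 5 mm sideways). The lever's pivot lies 115 mm in front of the warmer's centre, 115 mm above the table, about 119 mm in from the pad.
- lever (a joint): angle of the lever: 0 up (lid shut), 0.5 rad pressed fully down. It is linked to the lid, has no catch and is driven back up by the lid's weight; holding it down takes about 14 N at most at the pad (most when the lid is nearly shut, 3 to 5 N when wide open).
- lid (a joint): angle of the lid: 0 shut, 1.2 rad at its stop (wide open). Always 2.4 times the lever's angle. If the lever is let go the lid falls and slams.
- lid_cover: the black lid, 260 x 260 mm, 42 mm thick, lying on the warmer and swinging up about its back edge. Origin at the middle of the hinge line, 172 mm above the table.
- lid_edge (a point): middle of the lid's free front edge.
- warm_box: the keep-warm switch box: loose white box, 75 x 75 mm, 36 mm high, 0.6 kg, standing on the table with a green push button on top. Origin: centre of its underside, z up.
- warm_button_top (a point): centre of the top face of the green button (30 mm wide) as it stands now; it is pressed straight down.
- warm_button (a joint): travel of the green button: 0 out, 0.006 m fully pressed (about 4 N); it springs back when released.
- off_box: the off switch box: loose white box, 75 x 75 mm, 36 mm high, 0.6 kg, standing on the table with a red push button on top. Origin: centre of its underside, z up.
- off_button_top (a point): centre of the top face of the red button (30 mm wide) as it stands now; it is pressed straight down.
- off_button (a joint): travel of the red button: 0 out, 0.006 m fully pressed (about 4 N); it springs back when released.
- mug: bystander: blue mug, 76 mm wide, 85 mm high, handle on one side. Origin: centre of its underside.
- bowl: bystander: white bowl, 120 mm wide, 55 mm high. Origin: centre of its underside.
- sauce: bystander: amber sauce bottle with red cap, 60 mm wide, 170 mm high. Origin: centre of its underside.
- salt: bystander: clear salt jar with steel cap, 56 mm wide, 80 mm high. Origin: centre of its underside.
- paddle: bystander: wooden rice paddle lying flat, 220 mm long along its own x, 60 mm wide at the blade. Origin: centre of its underside.
Not all that is in view belongs to the job. What is shaped like the warm_box but purple, turquoise or yellow is not meant.

How it is judged:
On the way, in this order (a step that is already met when the one before it is completed fails the run):
1. the lid is held wide open (over 1.0 rad) for 1.5 s (value of joint lid above 1 rad), for 1.5 s.
2. the lid is shut again (value of joint lid below 0.04 rad), for 0.2 s.
3. the green button is pressed (value of joint warm_button above 0.003 m), for 0.03 s.
At the end, for the whole second after the job is handed in: The lid is shut (within 0.04 rad), both buttons are out (within 1.5 mm), and the switch boxes and bystanders rest upright within 20 mm of where they stood (value of joint lid below 0.04 rad and value of joint each of warm_button, off_button below 0.0015 m and distance of each of warm_box, off_box, mug, bowl, sauce, salt, paddle from where it was at the start of the episode below 0.02 m and angle between each of warm_box, off_box, mug, bowl, sauce, salt's own z axis and vertical below 0.15 rad and linear speed of each of warm_box, off_box, mug, bowl, sauce, salt, paddle below 0.02 m/s); the robot touches nothing.
It fails at once if the lid slams: it falls faster than 2 rad/s (0.5 m/s at its edge) when less than 0.2 rad from shut (value of joint lid below 0.2 rad and velocity of joint lid below -2 rad/s).
It fails at once if the lid is touched by the robot (over 1.5 N) (contact force between any of the fingers, the arm and lid_cover above 1.5 N).
It fails at once if the green button is pressed while the lid is open (value of joint warm_button above 0.003 m and value of joint lid above 0.1 rad).
It fails at once if the red button is pressed (value of joint off_button above 0.002 m).
It fails at once if a switch box or bystander is lifted (over 12 mm) or shifted (over 20 mm) (height (world z) of any of warm_box, off_box, mug, bowl, sauce, salt, paddle above 0.012 m or distance of any of warm_box, off_box, mug, bowl, sauce, salt, paddle from where it was at the start of the episode above 0.02 m).
It also fails if it takes over 53 s, if anything falls off the work surface, if the arm or the gripper's body presses on something with over 40 N, if the wrist force passes 120 N, or if a joint passes its speed limit or range.

## Robot

A 6-joint arm with a two-finger parallel gripper is mounted at the origin on the work surface. World frame = base frame: x ahead of the robot, y to its left, z up, the work surface at z = 0. Lengths are in m, angles in rad, forces in N, time in s.
With the tool pointing down it reaches from about 0.35 to 0.975 m from the base axis. Payload 4.9 kg.
Tool frame: the origin (TCP) lies at the very end of the fingers, on their centre line; the grasp point (between the pads) lies 19 mm behind it (grasp_offset is the distance from the TCP to the grasp point, in m); x points along the fingers, y is the direction in which the jaws open and shut, and the axes are right-handed (so a half turn about x gives the same grasp; the last joint's range is limited). The gripper opens to 85 mm and grips with 20 to 120 N. Pads are 22 mm wide; open, the fingers measure 114 mm over their backs; the gripper's body (76 mm by 85 mm) begins 54 mm behind the grasp point. The pads swing forward as they close: fully open they stand 13 mm farther back than shut.
Start: joints at [1.129, 0.053, 1.613, -0, 1.476, -0.119], TCP at [0.198, 0.593, 0.231] pointing down, gripper open.
Joint ranges: [-3.01, 3.01], [-1.01, 2.22], [0.06, 2.58], [-1.02, 4.17], [0.09, 2.62], [-3.14, 3.14]. Speed limits (rad/s): [2.57, 2.57, 3.14, 3.14, 3.14, 3.14].

## Interface

Orientations are given as a rotation vector (axis times angle).
In Python, from station import get_obs, get_image, camera_model, finish_job, grasp_offset gives the robot as it stands.
- The arm moves only by the shell command python3 -m crank 'ROWS' [OPENING] [FORCE]. ROWS is JSON, a list that holds one entry, the list of rows, each a list of 4 numbers: the shift along the world's x, y, z in m, then the turn about the world's z in degrees. In form: [[[dx, dy, dz, turn], ...]]. A call has 1 to 5 rows; each row is the pose to reach, as a shift and turn from the pose commanded when the call began; what a row does not reach only later rows make up. A row lasts 1/12 s, in which the tool goes at most 41.7 mm and 7.16 degrees, less where a joint would pass 70% of its speed; a pose out of reach is approached as far as the arm can. A call with a gripper value outside its range is refused whole. OPENING is the opening, from 0 (shut) to 1 (fully open), set as the call begins (- or left out, the last holds). The fingers move at their own pace and stop on an object; FORCE is the grip in N (left out, the last holds). Time passes only in rows, so rows that repeat a pose let the fingers close. It gives the time, the measured TCP pose, the force and the opening at its end, in the units of the state.
- get_obs(): the state, without advancing time (a new reading comes with each control period).
- get_image(name): name is "side" or "top" or "wrist"; returns (picture, depth): 420x560x3 uint8, red, green, blue; 420x560 float32, m along the optical axis (not along the pixel's ray), 0 where there is no reading.
- camera_model(name): a dict with "fx", "fy", "cx", "cy" (pixels), "xyz" and "attitude" of the camera in the world. Camera axes: x right, y down, z forward; pixel columns grow to the right and rows downward; lengths in m; the calibration is good to about 2 mm. A picture is of the moment at which its call begins: read the wrist's pose just before it. camera_model takes no time and is no camera call; for the wrist camera it gives the pose at the moment of the call.
- finish_job(): hands the job in, once; it reports no verdict.
The state is a dict: "t": time; "q": joint angles; "dq": joint speeds; "effort": joint torques, N m; "tool_pos": TCP position; "tool_rot": TCP orientation; "contact_force": force on the tool from outside, world axes, zero at the start; "wrist_torque": the same for the moment, N m; "opening": finger opening in m.
Only numpy, scipy, OpenCV 4.12 (cv2) and the standard library are available. Lean on these libraries where they do the work, as an engineer would, in place of code of your own. Each camera call takes 0.05 s, during which the arm holds its last target.

## Working session

There is one attempt and no reset: what is moved stays moved. The work goes in short steps, Python scripts to look and compute and a shell command to move; the robot and the scene stay as the last step left them, time stands still between calls to the robot, and variables do not carry over. Pictures are saved under pics/ and viewed, and the job is handed in when it is done.

```bash
mkdir -p pics; ls; python3 - <<'E'
from station import *
import cv2,numpy as np
print(get_obs())
for n in("side","top","wrist"):
    m=camera_model(n);print(n,m)
    p,d=get_image(n);cv2.imwrite(f"pics/{n}0.png",p[:,:,::-1]);np.savez(f"{n}0.npz",p=p,d=d,**{k:np.array(v) for k,v in m.items()})
E
```

```text
pics
{'t': 0.0, 'q': array([ 1.12899261e+00,  5.33437613e-02,  1.61431313e+00, -1.42589972e-05,
        1.47601693e+00, -1.18994069e-01]), 'dq': array([ 0.00043578,  0.00049015,  0.0003929 , -0.0009528 ,  0.00075575,
       -0.00035674]), 'effort': array([-8.65181737e-04, -3.93684196e+01, -3.70174563e+01, -2.20606521e-04,
        6.90620931e-03, -1.85398108e-06]), 'tool_pos': array([0.19799606, 0.59213809, 0.23005972]), 'tool_rot': array([ 0.25177394,  1.55647258, -0.254933  ]), 'contact_force': array([0.7381714 , 0.1011728 , 0.44194666]), 'wrist_torque': array([-0.02432091,  0.02952662,  0.04987324]), 'opening': 0.08524478170937647}
side {'fx': 482.4744380536708, 'fy': 482.4744380536708, 'cx': 277.12967089669564, 'cy': 213.09082566729313, 'xyz': array([-0.09548367, -0.91321395,  1.03724714]), 'attitude': array([-2.16868682,  0.63787205, -0.31490217])}
top {'fx': 403.35262279491644, 'fy': 403.35262279491644, 'cx': 283.2874971351114, 'cy': 208.82812199195376, 'xyz': array([0.48902078, 0.07446742, 1.11480905]), 'attitude': array([-2.21410051,  2.16684675, -0.05410386])}
wrist {'fx': 368.14119939995857, 'fy': 368.14119939995857, 'cx': 279.40028148464165, 'cy': 210.52590998286905, 'xyz': array([0.11995885, 0.61953413, 0.37185123]), 'attitude': array([2.32619534, 1.67542141, 0.27086825])}
```

View pics/side0.png

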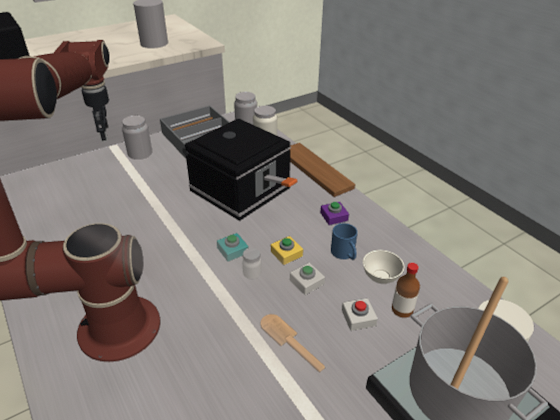

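View pics/top0.png

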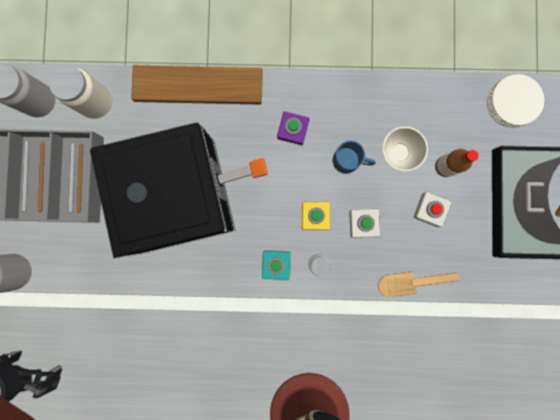

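View pics/wrist0.png

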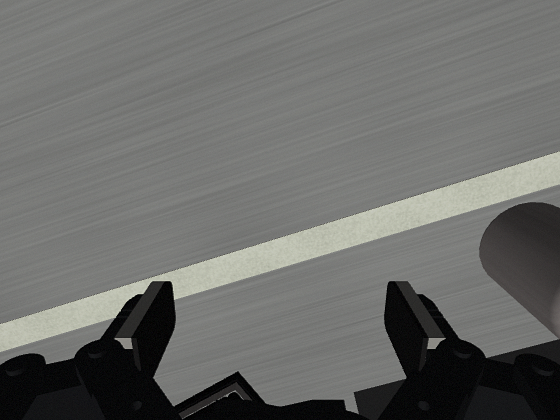

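Side view: the orange pad is at (289,182), the warmer at (238,168). Top view: the pad is at (259,168). Green buttons in the top view are on a purple box (293,126), a yellow box (317,216), a turquoise box (276,265) and a white box (366,223). The red button is at (436,209). I choose the white box with the green button at (366,223).

```bash
cat > h.py <<'E'
import numpy as np,cv2
from scipy.spatial.transform import Rotation as R
def load(f):
    return np.load(f)
def ray(m,u,v):
    d=np.array([(u-m['cx'])/m['fx'],(v-m['cy'])/m['fy'],1.0]);return R.from_rotvec(m['attitude']).as_matrix()@d
def onplane(m,u,v,z):
    r=ray(m,u,v);return np.asarray(m['xyz'])+r*(z-m['xyz'][2])/r[2]
def depthpt(m,u,v,d): return np.asarray(m['xyz'])+ray(m,u,v)*d
def tri(m1,p1,m2,p2):
    a,b=ray(m1,*p1),ray(m2,*p2);A=np.c_[a,-b];s=np.linalg.lstsq(A,m2['xyz']-m1['xyz'],rcond=None)[0]
    P,Q=m1['xyz']+a*s[0],m2['xyz']+b*s[1];return (P+Q)/2,np.linalg.norm(P-Q)
def blobs(p,lo,hi,minA=15):
    hsv=cv2.cvtColor(np.ascontiguousarray(p),cv2.COLOR_RGB2HSV);k=cv2.inRange(hsv,lo,hi)
    n,l,s,c=cv2.connectedComponentsWithStats(k);return [(c[i],s[i],l==i) for i in range(1,n) if s[i][4]>=minA]
E
python3 - <<'E'
from h import *
for n in("top","side"):
    m=load(n+"0.npz");p,d=m['p'],m['d']
    for nm,lo,hi in(("orange",(3,180,120),(14,255,255)),("green",(50,80,50),(80,255,255)),("red",(0,170,120),(2,255,255)),("red2",(175,150,100),(180,255,255))):
        for c,s,k in blobs(p,lo,hi,12):
            dd=d[k];P=depthpt(m,*c,np.median(dd));print(n,nm,c.round(1),s,P.round(4))
m=load("top0.npz")
def crop(m,u,v,r=30): return cv2.resize(m['p'][v-r:v+r,u-r:u+r,::-1],(400,400),interpolation=cv2.INTER_CUBIC)
s=load("side0.npz")
cv2.imwrite("pics/crop1.png",np.hstack([crop(m,366,223),crop(s,288,182)]))
# warmer outline plane: lever shaft dir; front face points
d=m['d']
for (u,v) in((100,140),(200,126),(232,228),(114,254),(160,190),(259,168),(366,215)): print((u,v),depthpt(m,u,v,d[v,u]).round(4))
E
```

```text
top orange [257.9 167.7] [250 159  17  18 214] [0.6394 0.1436 0.1546]
top green [293.  124.8] [288 120  11  11  93] [0.7713 0.0603 0.0572]
top green [316.2 215.1] [311 210  11  11  96] [ 0.5327 -0.0055  0.0571]
top green [366.4 222.6] [361 218  12  11  93] [ 0.5159 -0.1373  0.0566]
top green [275.6 265.6] [271 261  11  11  92] [0.3988 0.098  0.0571]
top red [472.  155.3] [467 151  11  10  90] [ 0.6773 -0.362   0.1691]
top red [436.3 208.7] [431 204  11  10  85] [ 0.5564 -0.3199  0.0569]
side orange [289.5 181.1] [282 177  15  10  70] [0.6366 0.1362 0.1539]
side green [334.8 205. ] [331 202   9   7  48] [0.7677 0.0559 0.0553]
side green [231.7 237.6] [227 234   9   8  47] [0.3975 0.0964 0.0552]
side green [286.4 241.9] [282 239  10   7  55] [ 0.5284 -0.0106  0.0553]
side green [307.4 268.9] [303 266   9   7  45] [ 0.5144 -0.1396  0.0557]
side red [412.8 267.2] [408 263  10  11  68] [ 0.6745 -0.3676  0.1675]
side red [360.4 305.2] [355 301  11  10  72] [ 0.5535 -0.3246  0.0561]
(100, 140) [0.728  0.5892 0.0211]
(200, 126) [0.7282 0.2777 0.1922]
(232, 228) [0.4942 0.2134 0.0659]
(114, 254) [0.4292 0.4597 0.2031]
(160, 190) [0.5752 0.3582 0.2133]
(259, 168) [0.6385 0.1409 0.1564]
(366, 215) [ 0.5363 -0.1378  0.0473]
```

View pics/crop1.png

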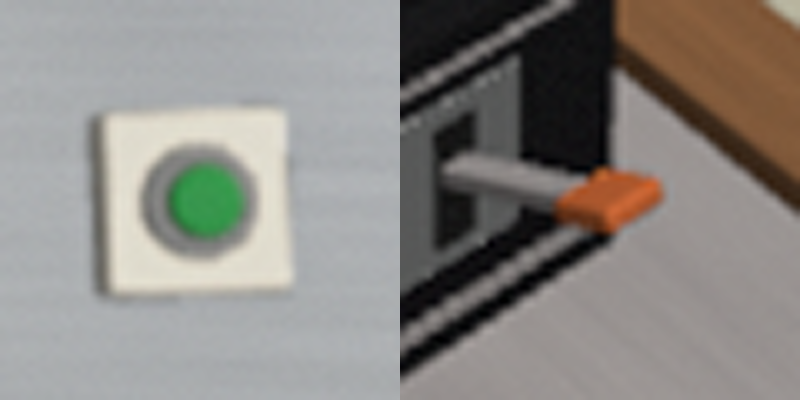

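The crop confirms it: a white box with a green button, and the orange pad at the lever's end. The pad top is near (0.638, 0.142, 0.155) and the green button top near (0.516, -0.138, 0.056). I'll shut the gripper, rise, and travel to above the pad, turning the wrist camera away from the warmer.

```bash
python3 -m crank '[[[0,-0.01,0.03,6],[0.01,-0.035,0.06,12],[0.025,-0.06,0.09,18],[0.04,-0.09,0.11,24],[0.05,-0.125,0.12,30]]]' 0 60
python3 -m crank '[[[0.02,-0.03,0,5],[0.04,-0.06,0,10],[0.06,-0.09,0,15],[0.08,-0.12,0,15],[0.1,-0.15,0,15]]]'
python3 -m crank '[[[0.02,-0.03,0,0],[0.04,-0.06,0,0],[0.065,-0.085,0,0],[0.09,-0.11,0,0],[0.115,-0.135,0,0]]]'
```

```text
t: 0.57
tool_pos: [0.2494, 0.4675, 0.3549]
tool_rot: [-0.159, 1.561, 0.165]
contact_force: [1.2, -0.6, 1.0]
opening: 0.0254
t: 0.98
tool_pos: [0.3487, 0.3161, 0.3511]
tool_rot: [-0.363, 1.54, 0.363]
contact_force: [1.8, 0.8, -0.5]
opening: -0.0002
t: 1.4
tool_pos: [0.464, 0.1811, 0.3512]
tool_rot: [-0.362, 1.54, 0.362]
contact_force: [1.5, 0.4, -0.2]
opening: -0.0001
```

```bash
python3 -m crank '[[[0.035,-0.008,-0.01,0],[0.07,-0.016,-0.03,0],[0.105,-0.024,-0.05,0],[0.14,-0.032,-0.07,0],[0.174,-0.039,-0.09,0]]]'
python3 -m crank '[[[0,0,-0.03,0],[0,0,-0.06,0],[0,0,-0.075,0],[0,0,-0.08,0],[0,0,-0.08,0]]]'
python3 - <<'E'
from station import *
import cv2,numpy as np
print(get_obs()['tool_pos'])
for n in("side","top"):
    p,d=get_image(n);m=camera_model(n)
    cv2.imwrite(f"pics/{n}1.png",p[:,:,::-1])
    u,v=(285,175) if n=="side" else (259,168)
    cv2.imwrite(f"pics/{n}1c.png",cv2.resize(p[v-50:v+50,u-60:u+60,::-1],None,fx=5,fy=5,interpolation=cv2.INTER_CUBIC))
E
```

```text
t: 1.82
tool_pos: [0.6387, 0.1428, 0.2598]
tool_rot: [-0.362, 1.541, 0.362]
contact_force: [0.2, 0.3, 0.8]
opening: 0.0002
t: 2.23
tool_pos: [0.6362, 0.1437, 0.1797]
tool_rot: [-0.363, 1.543, 0.363]
contact_force: [0.2, -0.1, -0.7]
opening: -0.0003
[0.63615309 0.14371989 0.17966495]
```

View pics/side1c.png

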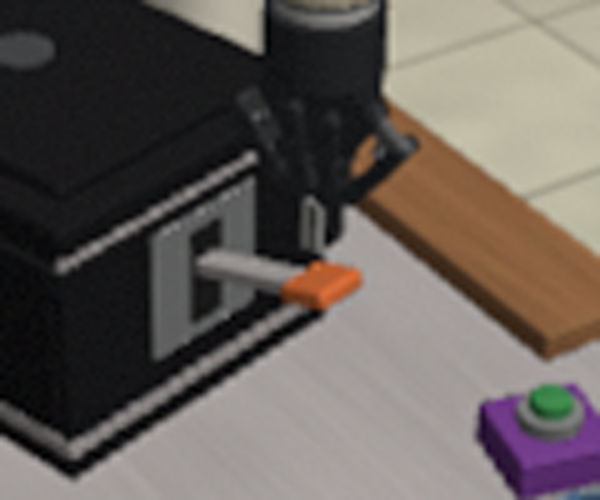

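View pics/top1.png

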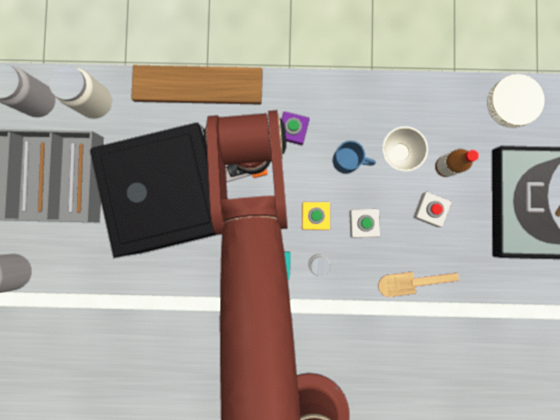

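The side crop shows the finger tip at (323,245) directly above the pad centre (322,283). In the top view the arm lies over the pad and clear of the lid. Now down to contact, nudged slightly outward.

```bash
python3 -m crank '[[[0.003,-0.004,-0.01,0],[0.003,-0.004,-0.018,0],[0.003,-0.004,-0.023,0],[0.003,-0.004,-0.026,0],[0.003,-0.004,-0.028,0]]]'
python3 -m crank '[[[0,0,-0.006,0],[0,0,-0.012,0],[0,0,-0.018,0],[0,0,-0.024,0],[0,0,-0.024,0]]]'
```

```text
t: 2.75
tool_pos: [0.6409, 0.1389, 0.1553]
tool_rot: [-0.364, 1.539, 0.361]
contact_force: [-3.6, -2.8, 10.2]
opening: 0.0
t: 3.17
tool_pos: [0.6421, 0.1387, 0.1312]
tool_rot: [-0.364, 1.536, 0.36]
contact_force: [2.9, -3.0, 6.7]
opening: -0.0001
```

```bash
python3 -m crank '[[[0,0,-0.007,0],[0,0,-0.014,0],[0,0,-0.021,0],[0,0,-0.027,0],[0,0,-0.032,0]]]'
python3 - <<'E'
from station import *
import cv2
print(get_obs()['tool_pos'],get_obs()['contact_force'])
p,d=get_image("side")
cv2.imwrite("pics/side2.png",p[:,:,::-1])
E
```

```text
t: 3.58
tool_pos: [0.6423, 0.1388, 0.0994]
tool_rot: [-0.364, 1.535, 0.36]
contact_force: [0.7, -1.4, 5.0]
opening: 0.0004
[0.64233785 0.13884494 0.09942105] [ 0.7099335  -1.35157613  5.03740362]
```

View pics/side2.png

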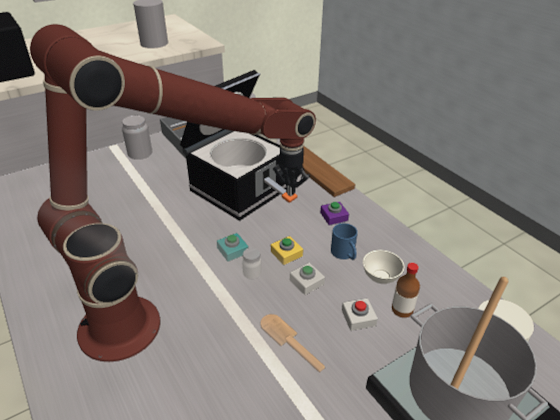

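The lid stands up, its free edge running to about (257,76), with the finger on the pad at (289,196). I'll check the angle by depth while holding.

```bash
python3 -m crank '[[[0,0,-0.002,0],[0,0,-0.002,0],[0,0,-0.002,0],[0,0,-0.002,0],[0,0,-0.002,0]]]'
python3 - <<'E'
from station import *
from h import *
p,d=get_image("side");m=camera_model("side")
out=np.array([0.30,-0.954]);pad=np.array([.638,.142]);hinge=pad-out*(0.235+0.13)
for u,v in [(256,78),(254,82),(250,84),(240,88),(230,92),(230,100),(215,100),(240,95),(250,90),(195,125)]:
    P=depthpt(m,u,v,d[v,u]);q=(P[:2]-hinge)@out
    print(u,v,P.round(3),"out from hinge",q.round(3),"ang",np.arctan2(P[2]-.172,q).round(2))
cv2.imwrite("pics/lid.png",cv2.resize(p[60:160,160:310,::-1],None,fx=5,fy=5))
E
```

```text
t: 4.05
tool_pos: [0.6404, 0.1397, 0.0956]
tool_rot: [-0.363, 1.54, 0.363]
contact_force: [1.1, -1.8, 2.8]
opening: 0.0001
256 78 [ 1.653  2.064 -0.413] out from hinge -1.164 ang -2.68
254 82 [ 1.625  2.048 -0.432] out from hinge -1.157 ang -2.66
250 84 [0.68  0.448 0.358] out from hinge 0.085 ang 1.14
240 88 [0.637 0.442 0.356] out from hinge 0.079 ang 1.17
230 92 [0.584 0.414 0.365] out from hinge 0.089 ang 1.14
230 100 [0.411 0.078 0.515] out from hinge 0.358 ang 0.76
215 100 [0.366 0.069 0.53 ] out from hinge 0.353 ang 0.79
240 95 [0.64  0.45  0.327] out from hinge 0.072 ang 1.14
250 90 [ 1.602  2.071 -0.498] out from hinge -1.186 ang -2.63
195 125 [0.452 0.421 0.279] out from hinge 0.043 ang 1.19
```

View pics/lid.png

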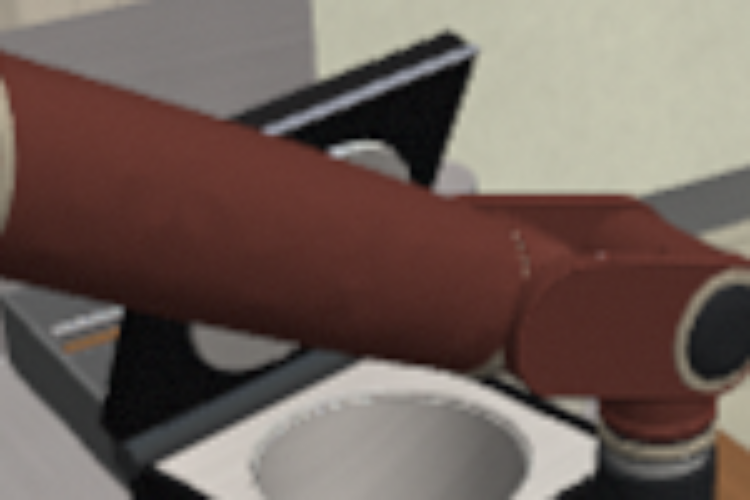

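The depth points on the lid's underside give about 1.15 rad, so it is wide open. Holding for about 2 s.

```bash
for i in 1 2 3 4; do python3 -m crank '[[[0,0,0,0],[0,0,0,0],[0,0,0,0],[0,0,0,0],[0,0,0,0]]]' | tr '\n' ' '; echo; done
```

```text
t: 4.52 tool_pos: [0.6403, 0.1397, 0.0953] tool_rot: [-0.363, 1.54, 0.363] contact_force: [1.1, -1.5, 2.6] opening: -0.0 
t: 4.93 tool_pos: [0.6403, 0.1397, 0.0953] tool_rot: [-0.363, 1.54, 0.363] contact_force: [1.7, -1.0, 1.5] opening: 0.0 
t: 5.35 tool_pos: [0.6402, 0.1397, 0.0953] tool_rot: [-0.363, 1.54, 0.363] contact_force: [1.2, -0.9, 2.8] opening: -0.0002 
t: 5.77 tool_pos: [0.6402, 0.1397, 0.0953] tool_rot: [-0.363, 1.54, 0.363] contact_force: [1.4, -1.1, 0.9] opening: -0.0001
```

```bash
python3 -m crank '[[[0,0,0.002,0],[0,0,0.005,0],[0,0,0.008,0],[0,0,0.011,0],[0,0,0.014,0]]]'|tr '\n' ' '
python3 -m crank '[[[0,0,0.003,0],[0,0,0.006,0],[0,0,0.009,0],[0,0,0.012,0],[0,0,0.015,0]]]'|tr '\n' ' '
python3 -m crank '[[[0,0,0.0025,0],[0,0,0.005,0],[0,0,0.0075,0],[0,0,0.01,0],[0,0,0.012,0]]]'|tr '\n' ' '
python3 -m crank '[[[0,0,0.0015,0],[0,0,0.003,0],[0,0,0.0045,0],[0,0,0.006,0],[0,0,0.0075,0]]]'|tr '\n' ' '
python3 -m crank '[[[0,0,0.001,0],[0,0,0.002,0],[0,0,0.003,0],[0,0,0.004,0],[0,0,0.005,0]]]'|tr '\n' ' '
python3 -m crank '[[[0,0,0.001,0],[0,0,0.002,0],[0,0,0.003,0],[0,0,0.004,0],[0,0,0.005,0]]]'|tr '\n' ' '
```

```text
t: 6.18 tool_pos: [0.64, 0.1395, 0.1099] tool_rot: [-0.363, 1.541, 0.363] contact_force: [-2.5, -2.3, 3.9] opening: -0.0001 t: 6.6 tool_pos: [0.6402, 0.1399, 0.1252] tool_rot: [-0.362, 1.54, 0.363] contact_force: [-2.9, -1.6, 5.1] opening: 0.0003 t: 7.02 tool_pos: [0.6401, 0.1412, 0.1376] tool_rot: [-0.361, 1.54, 0.365] contact_force: [-4.2, 2.3, 6.9] opening: 0.0 t: 7.43 tool_pos: [0.6405, 0.142, 0.1454] tool_rot: [-0.36, 1.538, 0.366] contact_force: [-2.7, 4.9, 7.6] opening: -0.0001 t: 7.85 tool_pos: [0.6407, 0.1424, 0.1507] tool_rot: [-0.359, 1.537, 0.367] contact_force: [-2.0, 4.7, 7.3] opening: 0.0001 t: 8.27 tool_pos: [0.6409, 0.1426, 0.1558] tool_rot: [-0.359, 1.536, 0.367] contact_force: [-3.2, 5.6, 6.8] opening: 0.0001
```

```bash
python3 -m crank '[[[0,0,0.0006,0],[0,0,0.0012,0],[0,0,0.0018,0],[0,0,0.0024,0],[0,0,0.003,0]]]'|tr '\n' ' '
python3 -m crank '[[[0,0,0.0006,0],[0,0,0.0012,0],[0,0,0.0018,0],[0,0,0.0024,0],[0,0,0.003,0]]]'|tr '\n' ' '
python3 -m crank '[[[0,0,0.001,0],[0,0,0.002,0],[0,0,0.003,0],[0,0,0.004,0],[0,0,0.004,0]]]'|tr '\n' ' '
```

```text
t: 8.68 tool_pos: [0.6408, 0.1409, 0.1576] tool_rot: [-0.362, 1.538, 0.364] contact_force: [-0.1, 3.9, 4.7] opening: -0.0001 t: 9.1 tool_pos: [0.6397, 0.1388, 0.1587] tool_rot: [-0.363, 1.542, 0.362] contact_force: [-0.4, -0.5, -1.0] opening: -0.0007 t: 9.52 tool_pos: [0.6404, 0.1396, 0.1641] tool_rot: [-0.363, 1.54, 0.363] contact_force: [0.3, 0.8, -0.2] opening: -0.0001
```

Force is zero, so the lever is free. I'll lift clear and check that the lid is shut.

```bash
python3 -m crank '[[[0,0,0.015,0],[0,0,0.04,0],[0,0,0.07,0],[0,0,0.09,0],[0,0,0.1,0]]]'|tr '\n' ' '
python3 -m crank '[[[-0.005,-0.03,0,0],[-0.015,-0.06,0,0],[-0.03,-0.09,0,0],[-0.045,-0.12,0,0],[-0.06,-0.15,0,0]]]'|tr '\n' ' '
python3 -m crank '[[[-0.013,-0.025,0,0],[-0.025,-0.05,0,0],[-0.038,-0.075,0,0],[-0.052,-0.1,0,0],[-0.062,-0.125,0,0]]]'|tr '\n' ' '
python3 - <<'E'
from station import *
from h import *
print(get_obs()['tool_pos'])
for n in("side","wrist"):
    p,d=get_image(n);m=camera_model(n)
    cv2.imwrite(f"pics/{n}3.png",p[:,:,::-1])
    for c,s,k in blobs(p,(50,80,50),(80,255,255)): print(n,c.round(1),s[4],depthpt(m,*c,np.median(d[k])).round(4),onplane(m,*c,.0565).round(4))
    if n=="side":
        for u,v in((230,135),(240,125),(215,150)):print(depthpt(m,u,v,d[v,u]).round(3))
E
```

```text
t: 9.93 tool_pos: [0.6418, 0.1399, 0.2696] tool_rot: [-0.363, 1.533, 0.362] contact_force: [0.5, -0.6, 0.0] opening: 0.0005 t: 10.35 tool_pos: [0.5792, -0.0114, 0.2636] tool_rot: [-0.363, 1.541, 0.363] contact_force: [0.1, -0.0, 0.3] opening: -0.0001 t: 10.77 tool_pos: [0.517, -0.1362, 0.2638] tool_rot: [-0.363, 1.541, 0.363] contact_force: [-0.3, -0.1, -0.3] opening: -0.0002 [ 0.51696875 -0.13622532  0.26380664]
side [334.8 205. ] 48 [0.7688 0.0571 0.0541] [0.7666 0.0547 0.0565]
side [231.7 237.6] 47 [0.3967 0.0947 0.0568] [0.3968 0.0951 0.0565]
side [286.4 241.9] 55 [ 0.5284 -0.0106  0.0553] [ 0.5276 -0.0117  0.0565]
side [307.4 268.9] 45 [ 0.5138 -0.1404  0.0567] [ 0.5139 -0.1402  0.0565]
[ 0.322 -0.086  0.521]
[ 0.334 -0.111  0.553]
[0.485 0.354 0.208]
wrist [547.8 174.7] 665 [0.3997 0.0958 0.0562] [0.3997 0.0956 0.0565]
wrist [282.3 175.6] 703 [ 0.5142 -0.1344  0.0568] [ 0.5143 -0.1344  0.0565]
wrist [388.4 244.8] 648 [ 0.5311 -0.0041  0.0568] [ 0.5312 -0.0039  0.0565]
```

View pics/side3.png

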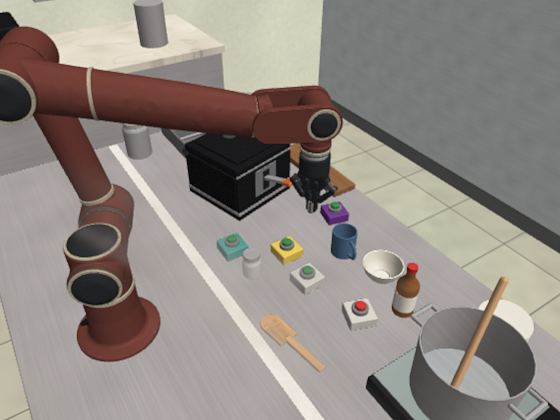

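View pics/wrist3.png

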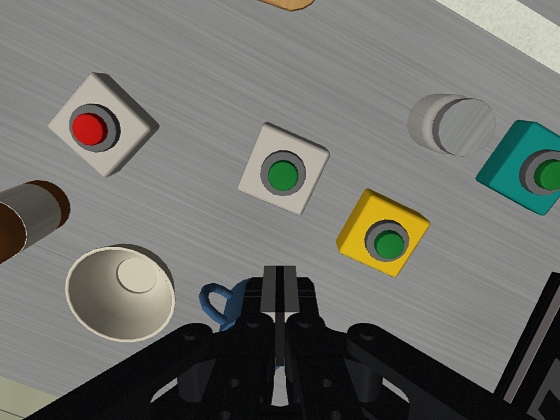

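The lid is shut, its top at 0.208 m. The wrist view shows the white box's green button at (282,176), and the red button is well away at (92,128). Averaging the three views puts the button at about (0.515, -0.137). Now I descend onto it.

```bash
python3 -m crank '[[[-0.002,0,-0.04,0],[-0.002,0,-0.08,0],[-0.002,0,-0.12,0],[-0.002,0,-0.15,0],[-0.002,0,-0.17,0]]]'|tr '\n' ' '
python3 -m crank '[[[0,0,-0.01,0],[0,0,-0.018,0],[0,0,-0.024,0],[0,0,-0.028,0],[0,0,-0.032,0]]]'|tr '\n' ' '
```

```text
t: 11.28 tool_pos: [0.514, -0.1336, 0.0895] tool_rot: [-0.36, 1.545, 0.366] contact_force: [-0.8, -0.7, -0.4] opening: 0.0002 t: 11.7 tool_pos: [0.5175, -0.1356, 0.063] tool_rot: [-0.364, 1.538, 0.362] contact_force: [0.5, 0.7, 0.2] opening: 0.0002
```

```bash
python3 -m crank '[[[-0.002,0,-0.002,0],[-0.002,0,-0.004,0],[-0.002,0,-0.006,0],[-0.002,0,-0.008,0],[-0.002,0,-0.009,0]]]'|tr '\n' ' '
python3 -m crank '[[[0,0,-0.001,0],[0,0,-0.002,0],[0,0,-0.003,0],[0,0,-0.003,0]]]'|tr '\n' ' '
```

```text
t: 12.12 tool_pos: [0.5146, -0.1355, 0.0533] tool_rot: [-0.363, 1.539, 0.362] contact_force: [-1.1, -0.2, 3.1] opening: 0.0002 t: 12.45 tool_pos: [0.5148, -0.1356, 0.0519] tool_rot: [-0.363, 1.54, 0.363] contact_force: [-5.7, 2.7, 11.8] opening: 0.0001
```

The force climbed past 4 N to 11.8 N with about 5–6 mm of travel, so the button has bottomed. Lifting clear.

```bash
python3 -m crank '[[[0,0,0.002,0],[0,0,0.008,0],[0,0,0.03,0],[0,0,0.06,0],[0,0,0.1,0]]]'|tr '\n' ' '
python3 -m crank '[[[0,0,0.03,0],[0,0,0.06,0],[0,0,0.08,0],[0,0,0.09,0],[0,0,0.09,0]]]'|tr '\n' ' '
python3 -m crank '[[[-0.01,0.04,0,0],[-0.02,0.08,0,0],[-0.03,0.12,0,0],[-0.03,0.15,0,0],[-0.03,0.15,0,0]]]'|tr '\n' ' '
python3 - <<'E'
from station import *
from h import *
o=get_obs();print(o['tool_pos'],o['contact_force'])
for n in("side",):
    p,d=get_image(n);m=camera_model(n)
    cv2.imwrite(f"pics/{n}4.png",p[:,:,::-1])
    a=load("side0.npz")
    for lo,hi in (((50,80,50),(80,255,255)),((0,170,120),(2,255,255)),((3,180,120),(14,255,255)),((100,100,40),(115,255,255))):
        for q,mm in((a['p'],"before"),(p,"now")): print(mm,[tuple(c.round(1)) for c,s,k in blobs(q,lo,hi,30)])
    for u,v in((240,130),(215,150),(270,150)):print(depthpt(m,u,v,d[v,u]).round(3),depthpt(m,u,v,a['d'][v,u]).round(3))
    df=cv2.absdiff(p,a['p']).max(2)>40; df[:190]=0; print("diff px below row190:",df[:,200:].sum())
E
```

```text
t: 12.87 tool_pos: [0.5118, -0.1343, 0.1474] tool_rot: [-0.36, 1.546, 0.366] contact_force: [1.2, -0.4, -0.1] opening: 0.0001 t: 13.28 tool_pos: [0.5155, -0.1358, 0.2427] tool_rot: [-0.365, 1.536, 0.36] contact_force: [0.3, 0.3, 0.6] opening: -0.0003 t: 13.7 tool_pos: [0.4824, 0.0191, 0.237] tool_rot: [-0.364, 1.543, 0.37] contact_force: [-0.2, -0.1, -0.5] opening: -0.0001 [0.48241167 0.0191138  0.23702881] [-0.24626445 -0.09953516 -0.47481634]
before [(np.float64(334.8), np.float64(205.0)), (np.float64(231.7), np.float64(237.6)), (np.float64(286.4), np.float64(241.9)), (np.float64(307.4), np.float64(268.9))]
now [(np.float64(334.8), np.float64(205.0)), (np.float64(231.7), np.float64(237.6)), (np.float64(286.4), np.float64(241.9)), (np.float64(307.4), np.float64(268.9))]
before [(np.float64(412.8), np.float64(267.2)), (np.float64(360.4), np.float64(305.2))]
now [(np.float64(412.8), np.float64(267.4)), (np.float64(360.4), np.float64(305.2))]
before [(np.float64(289.5), np.float64(181.1))]
now [(np.float64(289.3), np.float64(181.2))]
before [(np.float64(343.6), np.float64(241.1))]
now [(np.float64(343.6), np.float64(241.1))]
[ 0.378 -0.028  0.49 ] [0.618 0.42  0.213]
[0.482 0.347 0.212] [0.484 0.35  0.21 ]
[ 0.467 -0.016  0.401] [0.643 0.264 0.203]
diff px below row190: 22
```

View pics/side4.png

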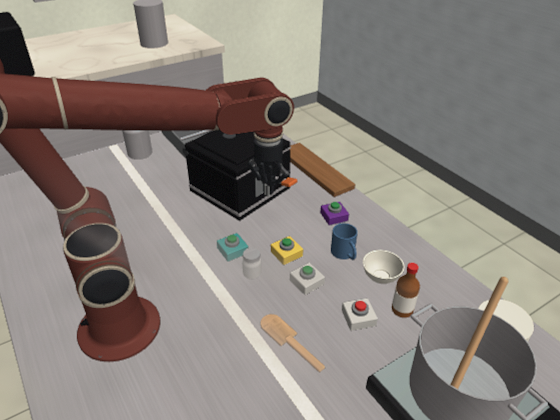

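The pad is back up at (289,181), the lid is shut, all buttons and objects sit at their starting pixels, and the arm is clear in free space. Handing in.

```bash
python3 -m crank '[[[0,0,0.02,0],[0,0,0.04,0],[0,0,0.04,0],[0,0,0.04,0],[0,0,0.04,0]]]'|tr '\n' ' '; python3 -c "from station import *;print(finish_job())"
```

```text
t: 14.17 tool_pos: [0.4838, 0.0141, 0.2779] tool_rot: [-0.361, 1.543, 0.363] contact_force: [-0.6, 0.5, -0.1] opening: -0.0002 the job is handed in; nothing more can be done
None
```

The job is handed in at about 14 s of the 53 s allowed; `finish_job` gave no verdict.

- **Lid opened and held:** I pressed the lever with the closed fingers until depth points on the lid read about 1.15 rad. I held it there for about 2.2 s.
- **Lid shut:** I eased the lever up over about 3.3 s, slowest at the end. The force at the pad fell to zero. I did not measure the lid's speed, but the finger rose at under 10 mm/s over the last part, so a slam is unlikely.
- **Green button:** I pressed the one on the white box to about 12 N and 5–6 mm of travel, then moved clear.

**Last checks:** In the side view the lid top read 0.212 m, against 0.210 m before. The green and red buttons, the sauce bottle's cap and the mug were within 0.2 px of their starting pixels, and so was the lever pad. The bowl, salt and paddle were covered only by a whole-picture comparison, which showed almost no change. The contact force was about zero with the arm clear. No check failed; the button's travel was judged from force and finger height, not read directly.

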